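# Unclip the flap-wheel cassette and put it away in its rack slot

## Task

Pull the cassette with the drum-shaped flap wheel up off the rail against its sprung catch, stand it upright on the rubber mat and let go, then take it again by its free ends so that it can go between the cheeks of its own rack slot, the one labelled with the same drum-shaped wheel. Lower it right down onto the slot's floor before letting go; leave the other two cassettes clipped where they are and do not knock over or push away the loose flap wheels standing on the mat.

Things in the scene. Friction and masses are not known exactly. Their poses are not given: they have to be found in the camera images.
- drum_cassette: The one to put away. Aluminium block 30 (x) x 54 (y) x 45 mm (z) carrying one flap wheel: a plain upright drum 26 mm across, 18 mm tall, up to 68 mm. Origin: underside centre. A 15 mm channel along y under it straddles the rail, its lips snapped over sprung plungers. Grip its smooth sides 20 to 43 mm above the origin. About 0.18 kg.
- cone_cassette: Must stay clipped. Aluminium block 30 (x) x 54 (y) x 45 mm (z) carrying one pointed stone: a cone 26 mm across at its foot, tip up, up to 68 mm. Origin: underside centre. A 15 mm channel along y under it straddles the rail, its lips snapped over sprung plungers. Grip its smooth sides 20 to 43 mm above the origin. About 0.18 kg.
- pin_cassette: Must stay clipped. Aluminium block 30 (x) x 54 (y) x 45 mm (z) carrying three slender upright pins, 6 mm thick, up to 68 mm. Origin: underside centre. A 15 mm channel along y under it straddles the rail, its lips snapped over sprung plungers. Grip its smooth sides 20 to 43 mm above the origin. About 0.18 kg.
- rail: Fixed 13 mm bar along y on a base 80 x 210 x 12 mm. Origin: base underside centre, on the bench. Bar top 42 mm up. The cassettes straddle it at y = -60, 0, +60 mm in any order, origins 22 mm up, only 6 mm apart: there only their front and back (x) faces can be gripped. Sprung plungers hold each: 10 to 18 N straight up frees it; clear of the bar when raised over 22 mm.
- mat: Fixed dark grey rubber mat 240 (x) x 170 (y) mm, 3 mm thick, on the bench between rail and rack. Origin: centre of the underside. Its middle is bare; two loose flap wheels stand near two of its corners.
- rack: Fixed rack, base 10 mm thick, x +-92, y -109 to +47 mm; origin on the bench under the middle slot. Slots at x = -56, 0, +56 mm, y = 0: troughs along y with two cheeks 40 mm long, 34 mm apart (x), 50 mm above the floor (the base top), flared on to 58 mm; end lips 8 mm high, 60 mm apart inside (y). A cassette goes in lengthwise along y; only its ends stay free for fingers.
- drum_label: Specimen pad of the drum slot: 30 x 30 x 8 mm aluminium pad on the rack's base, 88 mm from its slot's centre towards the rack's -y, carrying one drum 26 mm across, top 31 mm above the pad's foot. Origin: centre of the pad's underside. Which of the three slots it marks varies.
- cone_label: The like pad of another slot, with a single cone.
- pin_label: The like pad of another slot, with three slender pins.
- drum_home (a point): Floor centre of the drum slot: where the cassette's origin belongs. x across the trough, y along it; either way round will do.
- flap_wheel_a: Loose flap wheel, drum 25 mm across and 15 mm tall with its shank standing up to 49 mm, near the mat's corner at the mat's +x, +y. Origin: underside centre. Not part of the job.
- flap_wheel_b: The same, near the mat's corner at its -x, -y. Not part of the job.
Things that resemble listed ones, but are neither listed nor needed, are in the scene too. What is shaped like the drum_cassette but green or pink is not meant.

How it is judged:
By the outcome, as a careful person would: the job done as asked, in the order asked, and still so for the second after the job is handed in, with the robot touching nothing.
It also fails if it takes over 59 s, if anything falls off the work surface, if the arm or the gripper's body presses on something with over 40 N, if the wrist force passes 120 N, or if a joint passes its speed limit or range.

## Robot

A 7-joint arm with a two-finger parallel gripper is mounted at the origin on the work surface. World frame = base frame: x ahead of the robot, y to its left, z up, the work surface at z = 0. Lengths are in m, angles in rad, forces in N, time in s.
With the tool pointing down it reaches from about 0.4 to 0.85 m from the base axis. Payload 6.9 kg.
Tool frame: the origin (TCP) lies between the finger pads; the fingertips stand 11 mm ahead of it and the grasp point (between the pads) lies 8 mm behind it; z points along the fingers, y is the line along which they close (so a half turn about z gives the same grasp; the last joint's range is limited). The gripper opens to 85 mm and grips with 20 to 120 N. Pads are 22 mm wide; open, the fingers measure 114 mm over their backs; the gripper's body (76 mm by 85 mm) begins 54 mm behind the grasp point. The pads swing forward as they close: fully open they stand 13 mm farther back than shut.
Start: joints at [1.437, 0.507, -0.238, 1.5, 0.126, 1.149, -0.155], TCP at [0.148, -0.607, 0.242] pointing down, gripper open.
Joint ranges: [-3.08, 3.08], [-0.24, 2.05], [-1.43, 1.35], [0, 2.5], [-1.52, 4.66], [0.17, 1.96], [-2.89, 2.89]. Speed limits (rad/s): [2.39, 2.39, 3.14, 3.14, 3.14, 3.14, 3.14].

## Interface

Orientations are given as a unit quaternion [x, y, z, w].
In Python, from cell import sensors, optics, ctrl, nets gives the robot as it stands. The module is installed in compiled form; this text tells all that it offers.
- The arm moves only by the shell command python3 -m crank 'ROWS' [FORCE]. ROWS is JSON, a list of rows, each a list of 5 numbers: the shift along the tool's x, y, z in m, then the turn about the tool's z in rad, then the finger opening in m, from 0 to 0.0854. In form: [[x, y, z, spin, gripper], ...]. A call has 1 to 12 rows; each row is the pose to reach, as a shift and turn from the pose commanded when the call began, along the tool's axes at that moment; what a row does not reach only later rows make up. A row lasts 1/12 s, in which the tool goes at most 41.7 mm and 7.16 degrees, less where a joint would pass 70% of its speed; a pose out of reach is approached as far as the arm can. A call with a gripper value outside its range is refused whole. The fingers move at their own pace and stop on an object; FORCE is the grip in N (left out, the last holds). Time passes only in rows, so rows that repeat a pose let the fingers close. It gives the time, the measured TCP pose, the force, the opening and the grip force at its end, in the units of the state.
- sensors.state(): the state, without advancing time (a new reading comes with each control period).
- optics.camera(name): name is "scene" or "side" or "wrist"; returns (picture, depth): 384x512x3 uint8, red, green, blue; 384x512 float32, m along the optical axis (not along the pixel's ray), 0 where there is no reading.
- optics.camera_info(name): a dict with "mtx" (3x3 intrinsics, pixels), "world_to_cam" (4x4, takes a point from world to camera coordinates); the wrist camera has in their place "mount" (4x4, takes a point from camera to tool coordinates, whose origin is the TCP and whose axes are the flange's). Camera axes: x right, y up, looking along -z (the intrinsics and any distortion apply to the point x, -y, -z); pixel columns grow to the right and rows downward; lengths in m; the calibration is good to about 2 mm. A picture is of the moment at which its call begins: read the wrist's pose just before it. camera_info takes no time and is no camera call.
- ctrl.sign_off(): hands the job in; it is judged then, once.
Trained networks look in the newest picture that a camera, given by its name, has taken for a name from the list of things; names that differ only in an ending like _2 or _b are one class to them, and where a whole thing is asked for, a point or a joint stands for the part that bears it (a point fixed in the world has none). Each returns a list of dicts, best first, with "conf" (0 to 1); they miss things now and then, are a little off and sometimes report something else, mostly with a low value. They report only what shows in the picture. A call takes as long as a camera call. They do not tell look-alikes from the thing itself.
- nets.recognise(camera, target): "position" ([x, y, z] in m, in the coordinates of the camera as it stood for that picture, good to about 4 mm: the middle of the surface that is visible of it).
The state is a dict: "t": time; "joint_pos": joint angles; "joint_vel": joint speeds; "effort": joint torques, N m; "position": TCP position; "orientation": TCP orientation; "ft_force": force on the tool from outside, world axes, zero at the start; "wrist_torque": the same for the moment, N m; "finger_gap": finger opening in m; "finger_force": force on a finger pad.
Only numpy, scipy, OpenCV 4.12 (cv2) and the standard library are available. Lean on these libraries where they do the work, as an engineer would, in place of code of your own. Each camera call takes 0.05 s, during which the arm holds its last target. There are 200 camera calls.

## Working session

There is one attempt and no reset: what is moved stays moved. The work goes in short steps, Python scripts to look and compute and a shell command to move; the robot and the scene stay as the last step left them, time stands still between calls to the robot, and variables do not carry over. Pictures are saved under pics/ and viewed, at most 10 in all, crops included, and the job is handed in when it is done.

```bash
mkdir -p pics; cat > h.py <<'E'
import numpy as np, cv2
from scipy.spatial.transform import Rotation as R
from cell import sensors, optics, ctrl, nets
def T():
    s=sensors.state(); M=np.eye(4); M[:3,:3]=R.from_quat(s['orientation']).as_matrix(); M[:3,3]=s['position']; return M
def c2w(name):
    i=optics.camera_info(name)
    return T()@np.array(i['mount']) if 'mount' in i else np.linalg.inv(i['world_to_cam'])
def snap(name,fn=None):
    C=c2w(name); p,d=optics.camera(name)
    if fn: cv2.imwrite('pics/'+fn,p[:,:,::-1])
    return C,p,d
def cloud(name,C,d):
    K=np.array(optics.camera_info(name)['mtx']); v,u=np.mgrid[:d.shape[0],:d.shape[1]]
    P=np.stack([(u-K[0,2])/K[0,0]*d,-(v-K[1,2])/K[1,1]*d,-d,np.ones_like(d)],-1)
    W=(P@C.T)[...,:3]; W[d<=0]=np.nan; return W
def find(name,C,t):
    return [(round(r['conf'],2),np.round((C@np.r_[r['position'],1])[:3],3)) for r in nets.recognise(name,t)]
def rows(): 
    pass
E
python3 - <<'E'
from h import *
print(sensors.state())
for n in ('scene','side'):
    print(n,{k:np.round(v,3).tolist() if not isinstance(v,str) else v for k,v in optics.camera_info(n).items()})
    C,p,d=snap(n,n+'1.png')
    np.savez(n+'.npz',C=C,p=p,d=d,W=cloud(n,C,d))
    for t in ['drum_cassette','cone_cassette','pin_cassette','rail','mat','rack','drum_label','cone_label','pin_label','flap_wheel_a']:
        print(t,find(n,C,t)[:4])
E
```

```text
{'t': 0.0, 'joint_pos': array([ 1.43651861,  0.50832669, -0.23750603,  1.50117203,  0.12569387,
        1.14890301, -0.15477124]), 'joint_vel': array([-0.00035459,  0.00050149, -0.00033271, -0.00141066, -0.00037167,
       -0.0011921 , -0.00046758]), 'effort': array([-1.18998578e-03, -6.20593357e+01, -2.18701825e+00, -2.49651486e+01,
        1.27684718e-02,  1.19971106e-02,  2.40044818e-05]), 'position': array([ 0.14822504, -0.60664965,  0.24142241]), 'orientation': array([ 9.92819631e-01,  1.19617524e-01, -1.30163208e-04, -9.01233705e-04]), 'ft_force': array([0.11019848, 0.44648385, 0.09716488]), 'wrist_torque': array([ 0.03600166, -0.02895941, -0.01929491]), 'finger_force': 0.0, 'finger_gap': 0.08553160164342419}
scene {'mtx': [[403.634, 0.0, 261.774], [0.0, 403.634, 197.094], [0.0, 0.0, 1.0]], 'world_to_cam': [[0.508, 0.861, -0.005, -0.275], [-0.753, 0.448, 0.482, 0.371], [0.418, -0.241, 0.876, -1.485], [0.0, 0.0, 0.0, 1.0]]}
drum_cassette [(0.76, array([0.457, 0.43 , 0.042])), (0.65, array([0.405, 0.299, 0.04 ])), (0.47, array([0.524, 0.319, 0.066]))]
cone_cassette [(0.58, array(
[... 720 characters left out ...]
]}
drum_cassette [(0.82, array([0.512, 0.314, 0.067])), (0.8, array([0.443, 0.423, 0.042])), (0.68, array([0.39 , 0.295, 0.042]))]
cone_cassette [(0.69, array([0.527, 0.263, 0.062])), (0.46, array([0.51 , 0.313, 0.066]))]
pin_cassette [(0.62, array([0.544, 0.204, 0.064]))]
rail [(0.93, array([0.515, 0.237, 0.014]))]
mat [(0.6, array([ 0.53 , -0.016,  0.003])), (0.26, array([ 0.593, -0.32 ,  0.032]))]
rack [(0.76, array([ 0.529, -0.25 ,  0.007]))]
drum_label [(0.6, array([ 0.595, -0.323,  0.031]))]
cone_label [(0.69, array([ 0.481, -0.313,  0.026]))]
pin_label [(0.53, array([ 0.54 , -0.314,  0.017]))]
flap_wheel_a [(0.59, array([0.633, 0.046, 0.024])), (0.45, array([ 0.593, -0.322,  0.033]))]
```

View pics/scene1.png

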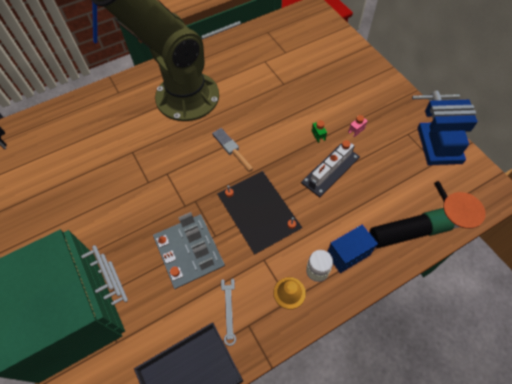

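View pics/side1.png

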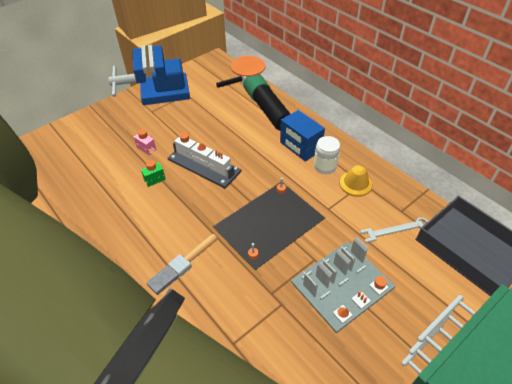

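Scene: rail with three cassettes at scene pixel (330,168), the drum at the +y end (347,147); the rack is at (188,250), with what looks like the drum label at (177,272). The green and pink decoys are at (319,131) and (358,125). Next I fit yaws from the depth clouds.

```bash
python3 - <<'E'
from h import *
def rect(P):
    (c,s,a)=cv2.minAreaRect(np.float32(P*1000)); return np.round(c,1),np.round(s,1),round(a,1)
for n in ('scene','side'):
    W=np.load(n+'.npz')['W'].reshape(-1,3); p=np.load(n+'.npz')['p'].reshape(-1,3).astype(int)
    def sel(x0,x1,y0,y1,z0,z1): return (W[:,0]>x0)&(W[:,0]<x1)&(W[:,1]>y0)&(W[:,1]<y1)&(W[:,2]>z0)&(W[:,2]<z1)
    m=sel(.45,.63,.14,.37,.061,.072); print(n,'casstops',m.sum(),rect(W[m,:2]))
    m=sel(.42,.66,.1,.4,.007,.05); print('railbase',m.sum(),rect(W[m,:2]), np.median(W[sel(.42,.66,.1,.4,.007,.018)][:,2]))
    m=sel(.4,.7,-.13,.1,-.01,.012)&(p.max(1)<80); print('mat',m.sum(),rect(W[m,:2]),np.median(W[m,2]))
    m=sel(.4,.7,-.42,-.14,.006,.03); print('rack',m.sum(),rect(W[m,:2]),np.median(W[m,2]))
    m=sel(.4,.7,-.42,-.14,.045,.08); print('cheeks',m.sum(),rect(W[m,:2]))
    m=sel(.4,.7,-.1,.1,.018,.08); print('wheels',[np.round(np.median(W[m&s],0),3) for s in (W[:,1]>0,W[:,1]<0)])
E
```

```text
scene casstops 321 (array([533.9, 264.1]), array([ 31.5, 174.7]), 15.8)
railbase 868 (array([506.1, 254.6]), array([141.2, 210.5]), 17.0) 0.01066892443479972
mat 3525 (array([539.6, -10.8]), array([170.6, 240.5]), 89.6) 0.0016729077229984401
rack 2362 (array([ 575.5, -280.8]), array([253.7, 236.8]), 85.7) 0.009540092502357544
cheeks 368 (array([ 551.8, -227.1]), array([ 39.9, 161.2]), 85.8)
wheels [array([0.639, 0.045, 0.02 ]), array([ 0.445, -0.064,  0.021])]
side casstops 406 (array([532.4, 264.2]), array([ 33.7, 177.2]), 16.7)
railbase 1186 (array([504.5, 253. ]), array([102.7, 229.6]), 30.3) 0.01282800547802182
mat 2776 (array([540.2, -14.7]), array([236.4, 164.6]), 0.0) 0.003670573300153468
rack 3952 (array([ 575.9, -259.5]), array([159.1, 242.8]), 87.0) 0.01087153067472818
cheeks 673 (array([ 551.6, -227. ]), array([ 41.7, 162.6]), 85.9)
wheels [array([0.635, 0.046, 0.022]), array([ 0.442, -0.064,  0.02 ])]
```

```bash
cat >> h.py <<'E'
def go(x,y,z,deg):
    M=T(); d=M[:3,:3].T@(np.array([x,y,z])-M[:3,3]); a=np.degrees(np.arctan2(M[1,0],M[0,0]))
    s=(a-deg+180)%360-180
    print('shift',np.round(d,4),'spin',round(np.radians(s),3),'tilt',round(np.degrees(np.arccos(-M[2,2])),2),'dist',round(np.linalg.norm(d),3))
E
python3 - <<'E'
from h import *
go(.50,-.15,.24,60)
E
```

```text
shift [ 0.4501 -0.3605  0.0023] spin -0.807 tilt 0.0 dist 0.577
```

```bash
python3 -m crank '[[0.45,-0.36,0,-0.8,0.085],[0.45,-0.36,0,-0.8,0.085],[0.45,-0.36,0,-0.8,0.085],[0.45,-0.36,0,-0.8,0.085],[0.45,-0.36,0,-0.8,0.085],[0.45,-0.36,0,-0.8,0.085],[0.45,-0.36,0,-0.8,0.085],[0.45,-0.36,0,-0.8,0.085],[0.45,-0.36,0,-0.8,0.085],[0.45,-0.36,0,-0.8,0.085],[0.45,-0.36,0,-0.8,0.085],[0.45,-0.36,0,-0.8,0.085]]' 80
python3 - <<'E'
from h import *
go(.5165,.3217,.22,106.2)
E
```

```text
t: 2.1
position: [0.4544, -0.2093, 0.2426]
orientation: [0.868, 0.497, 0.0, 0.0]
ft_force: [-0.1, -0.3, 0.5]
finger_gap: 0.085
finger_force: 0.0
shift [ 0.4893 -0.2156  0.0224] spin -0.814 tilt 0.05 dist 0.535
```

```bash
python3 -m crank '[[0.49,-0.216,0.022,-0.814,0.085],[0.49,-0.216,0.022,-0.814,0.085],[0.49,-0.216,0.022,-0.814,0.085],[0.49,-0.216,0.022,-0.814,0.085],[0.49,-0.216,0.022,-0.814,0.085],[0.49,-0.216,0.022,-0.814,0.085],[0.49,-0.216,0.022,-0.814,0.085],[0.49,-0.216,0.022,-0.814,0.085],[0.49,-0.216,0.022,-0.814,0.085],[0.49,-0.216,0.022,-0.814,0.085],[0.49,-0.216,0.022,-0.814,0.085],[0.49,-0.216,0.022,-0.814,0.085]]'
python3 -m crank '[[0,0,0,0,0.085],[0,0,0,0,0.085]]'
python3 - <<'E'
from h import *
C,p,d=snap('wrist','w1.png'); W=cloud('wrist',C,d); np.savez('w1.npz',W=W,p=p)
for t in ['drum_cassette','cone_cassette','pin_cassette']: print(t,find('wrist',C,t)[:3])
V=W.reshape(-1,3); m=(V[:,2]>.060)&(V[:,2]<.073)&(V[:,0]>.43)&(V[:,0]<.63)&(V[:,1]>.14)&(V[:,1]<.38)
print(m.sum(),cv2.minAreaRect(np.float32(V[m,:2]*1000)),np.median(V[m,2]))
go(.5165,.3217,.22,106.2)
E
```

```text
t: 3.1
position: [0.5113, 0.2872, 0.2217]
orientation: [0.601, 0.8, 0.0, 0.0]
ft_force: [1.4, 0.2, 0.9]
finger_gap: 0.0852
finger_force: 0.0
t: 3.27
position: [0.5101, 0.2888, 0.2215]
orientation: [0.598, 0.801, 0.0, -0.001]
ft_force: [0.2, -0.5, -0.6]
finger_gap: 0.0853
finger_force: 0.0
drum_cassette [(0.83, array([0.514, 0.326, 0.069])), (0.75, array([0.45 , 0.419, 0.047])), (0.65, array([0.402, 0.313, 0.047]))]
cone_cassette [(0.62, array([0.533, 0.268, 0.069]))]
pin_cassette [(0.62, array([0.545, 0.215, 0.067]))]
3685 ((533.5457763671875, 265.72869873046875), (29.93667221069336, 174.2470245361328), 16.277942657470703) 0.06810873172608839
shift [0.0355 0.0151 0.0017] spin -0.002 tilt 0.07 dist 0.039
```

View pics/w1.png

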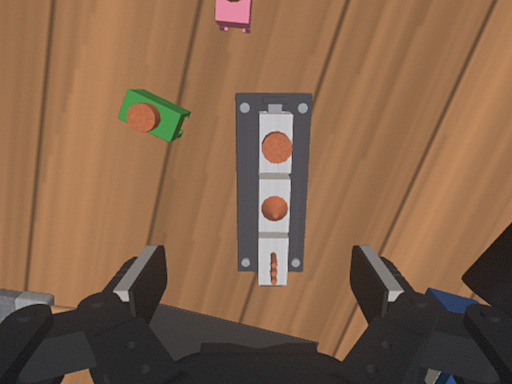

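The wrist view shows the drum cassette at the far end of the rail (275,148), the cone at (275,208) and the pins at (273,268). This agrees with the cloud fit. I'm going down on the drum.

```bash
python3 - <<'E'
from h import *
go(.5167,.3228,.046,106.28)
E
python3 -m crank '[[0.0366,0.0150,0,0,0.085],[0.0366,0.0150,0.03,0,0.085],[0.0366,0.0150,0.06,0,0.085],[0.0366,0.0150,0.09,0,0.085],[0.0366,0.0150,0.115,0,0.085],[0.0366,0.0150,0.115,0,0.085],[0.0366,0.0150,0.115,0,0.085]]'
python3 - <<'E'
from h import *
go(.5167,.3228,.046,106.28)
E
```

```text
shift [0.0368 0.0157 0.1757] spin -0.004 tilt 0.07 dist 0.18
t: 4.05
position: [0.5156, 0.3227, 0.1064]
orientation: [0.601, 0.799, -0.001, -0.0]
ft_force: [0.4, 1.5, 1.1]
finger_gap: 0.0849
finger_force: 0.0
shift [-0.0002  0.0012  0.0604] spin -0.003 tilt 0.14 dist 0.06
```

```bash
python3 -m crank '[[0,0.001,0.02,0,0.085],[0,0.001,0.04,0,0.085],[0,0.001,0.060,0,0.085],[0,0.001,0.060,0,0.085],[0,0.001,0.060,0,0.025],[0,0.001,0.060,0,0.025],[0,0.001,0.060,0,0.025],[0,0.001,0.060,0,0.025],[0,0.001,0.060,0,0.025],[0,0.001,0.060,0,0.025],[0,0.001,0.060,0,0.025],[0,0.001,0.060,0,0.025]]' 80
python3 -m crank '[[0,0,0,0,0.02],[0,0,0,0,0.02],[0,0,0,0,0.02],[0,0,0,0,0.02]]'
```

```text
t: 5.05
position: [0.5168, 0.3252, 0.0484]
orientation: [0.6, 0.8, 0.001, 0.0]
ft_force: [-1.9, -0.6, 7.9]
finger_gap: 0.0295
finger_force: 79.5
t: 5.38
position: [0.5167, 0.3252, 0.0483]
orientation: [0.6, 0.8, 0.001, 0.0]
ft_force: [-1.8, -1.6, 8.2]
finger_gap: 0.0291
finger_force: 79.5
```

```bash
python3 -m crank '[[0,0,-0.004,0,0.02],[0,0,-0.008,0,0.02],[0,0,-0.012,0,0.02],[0,0,-0.016,0,0.02],[0,0,-0.02,0,0.02],[0,0,-0.025,0,0.02],[0,0,-0.03,0,0.02],[0,0,-0.04,0,0.02],[0,0,-0.06,0,0.02],[0,0,-0.08,0,0.02],[0,0,-0.1,0,0.02],[0,0,-0.1,0,0.02]]'
python3 - <<'E'
from h import *
C,p,d=snap('scene','s2.png'); W=cloud('scene',C,d)
for t in ['drum_cassette','cone_cassette','pin_cassette']: print(t,find('scene',C,t)[:3])
C,p,d=snap('wrist','w2.png')
for t in ['drum_cassette','cone_cassette','pin_cassette']: print(t,find('wrist',C,t)[:3])
print(sensors.state()['ft_force'])
go(.54,-.013,.15,85.8)
E
```

```text
t: 6.38
position: [0.5177, 0.3269, 0.1517]
orientation: [0.6, 0.8, 0.003, 0.001]
ft_force: [0.7, 1.5, -0.6]
finger_gap: 0.0291
finger_force: 82.4
drum_cassette [(0.62, array([0.407, 0.3  , 0.043])), (0.54, array([0.524, 0.31 , 0.166]))]
cone_cassette [(0.62, array([0.543, 0.253, 0.061])), (0.51, array([0.559, 0.197, 0.067]))]
pin_cassette [(0.57, array([0.557, 0.197, 0.068]))]
drum_cassette [(0.71, array([0.4  , 0.316, 0.049])), (0.62, array([0.453, 0.428, 0.046])), (0.56, array([0.513, 0.331, 0.165]))]
cone_cassette [(0.67, array([0.515, 0.342, 0.011]))]
pin_cassette []
[ 0.26520083  0.64757781 -1.90413245]
shift [-0.3308 -0.0713 -0.0039] spin 0.356 tilt 0.09 dist 0.338
```

View pics/w2.png

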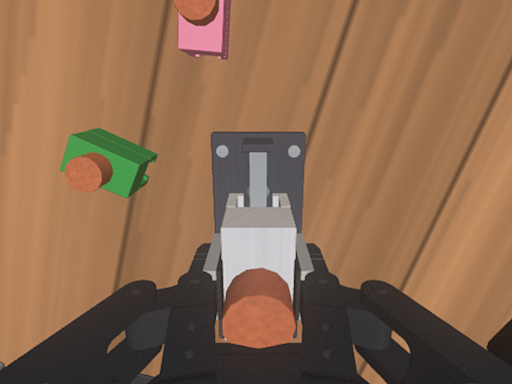

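The cassette is free and held (wrist image, 260,280), and the others are still on the rail. Carrying it to the mat centre.

```bash
python3 -m crank '[[-0.03,-0.006,0,0.03,0.02],[-0.065,-0.014,0,0.1,0.02],[-0.1,-0.021,0,0.2,0.02],[-0.14,-0.03,0,0.3,0.02],[-0.18,-0.039,0,0.356,0.02],[-0.22,-0.047,0,0.356,0.02],[-0.26,-0.056,0,0.356,0.02],[-0.30,-0.065,0,0.356,0.02],[-0.331,-0.0715,0,0.356,0.02],[-0.331,-0.0715,0.03,0.356,0.02],[-0.331,-0.0715,0.06,0.356,0.02],[-0.331,-0.0715,0.08,0.356,0.02]]'
python3 -m crank '[[0,0,0,0,0.02],[0,0,0,0,0.02]]'
python3 - <<'E'
from h import *
go(.54,-.013,.031,85.8)
C,p,d=snap('side','d3.png'); W=cloud('side',C,d)
print(find('side',C,'drum_cassette')[:3], sensors.state()['finger_force'])
V=W.reshape(-1,3); m=(abs(V[:,0]-.54)<.04)&(abs(V[:,1]+.013)<.04); z=V[m,2]
print(np.histogram(z,bins=np.arange(-.01,.12,.01)))
E
```

```text
t: 7.78
position: [0.5392, -0.0144, 0.0645]
orientation: [0.733, 0.68, -0.001, -0.001]
ft_force: [-0.2, -0.5, -1.6]
finger_gap: 0.0288
finger_force: 82.5
t: 7.95
position: [0.5395, -0.0127, 0.066]
orientation: [0.732, 0.681, -0.001, -0.001]
ft_force: [0.4, -0.1, -1.4]
finger_gap: 0.0285
finger_force: 82.3
shift [-0.0003  0.0006  0.035 ] spin 0.001 tilt 0.15 dist 0.035
[(0.91, array([0.389, 0.298, 0.037])), (0.58, array([ 0.534, -0.033,  0.084]))] 82.3409512359649
(array([ 12, 580,   0,   0,   0,  33,  25,  46,  59, 131,  42, 116]), array([-0.01,  0.  ,  0.01,  0.02,  0.03,  0.04,  0.05,  0.06,  0.07,
        0.08,  0.09,  0.1 ,  0.11]))
```

```bash
python3 -m crank '[[0,0,0.012,0,0.02],[0,0,0.022,0,0.02],[0,0,0.029,0,0.02],[0,0,0.033,0,0.02],[0,0,0.035,0,0.02],[0,0,0.035,0,0.02]]'
python3 -m crank '[[0,0,0.001,0,0.02],[0,0,0.002,0,0.02],[0,0,0.002,0,0.02]]'
```

```text
t: 8.55
position: [0.5401, -0.0128, 0.0316]
orientation: [0.732, 0.681, -0.0, -0.0]
ft_force: [0.8, -0.3, -1.3]
finger_gap: 0.0289
finger_force: 82.3
t: 8.8
position: [0.5403, -0.0129, 0.0299]
orientation: [0.732, 0.681, 0.0, 0.0]
ft_force: [-0.3, 0.0, -0.7]
finger_gap: 0.0289
finger_force: 82.3
```

```bash
python3 -m crank '[[0,0,0.001,0,0.02],[0,0,0.001,0,0.02]]'
python3 -m crank '[[0,0,0.001,0,0.02],[0,0,0.001,0,0.02]]'
```

```text
t: 8.97
position: [0.5403, -0.0129, 0.0294]
orientation: [0.732, 0.681, 0.0, 0.0]
ft_force: [-1.5, -0.3, 3.7]
finger_gap: 0.0284
finger_force: 82.8
t: 9.13
position: [0.5403, -0.0129, 0.0293]
orientation: [0.732, 0.681, 0.0, 0.001]
ft_force: [-5.0, -1.2, 16.8]
finger_gap: 0.0285
finger_force: 84.6
```

```bash
python3 -m crank '[[0,0,-0.001,0,0.02],[0,0,-0.001,0,0.085],[0,0,-0.001,0,0.085],[0,0,-0.001,0,0.085],[0,0,-0.001,0,0.085],[0,0,-0.001,0,0.085],[0,0,-0.001,0,0.085],[0,0,-0.001,0,0.085],[0,0,-0.001,0,0.085],[0,0,-0.001,0,0.085]]'
python3 -m crank '[[0,0,-0.02,0,0.085],[0,0,-0.05,0,0.085],[0,0,-0.08,0,0.085],[0,0,-0.11,0,0.085],[0,0,-0.14,0,0.085],[0,0,-0.14,0.2,0.085],[0,0,-0.14,0.4,0.085],[0,0,-0.14,0.6,0.085],[0,0,-0.14,0.8,0.085],[0,0,-0.14,0.8,0.085],[0,0,-0.14,0.8,0.085]]'
python3 - <<'E'
from h import *
C,p,d=snap('wrist','w4.png'); W=cloud('wrist',C,d)
print(find('wrist',C,'drum_cassette')[:2])
V=W.reshape(-1,3); m=(V[:,2]>.042)&(V[:,2]<.053)&(abs(V[:,0]-.54)<.06)&(abs(V[:,1]+.013)<.06)
print(m.sum(),cv2.minAreaRect(np.float32(V[m,:2]*1000)),np.median(V[m,2]))
go(.54,-.013,.03,-4.2)
E
```

```text
t: 9.97
position: [0.5402, -0.0129, 0.0287]
orientation: [0.732, 0.681, 0.0, -0.0]
ft_force: [-1.1, 0.2, -0.2]
finger_gap: 0.085
finger_force: 0.0
t: 10.88
position: [0.54, -0.0129, 0.1688]
orientation: [0.932, 0.362, 0.0, 0.0]
ft_force: [0.8, 0.3, -0.6]
finger_gap: 0.085
finger_force: 0.0
[(0.62, array([ 0.545, -0.014,  0.05 ]))]
1391 ((540.510009765625, -14.744377136230469), (54.09666442871094, 29.684720993041992), 85.88920593261719) 0.049066474179990494
shift [-2.000e-04  1.000e-04  1.389e-01] spin 0.819 tilt 0.02 dist 0.139
```

View pics/w4.png

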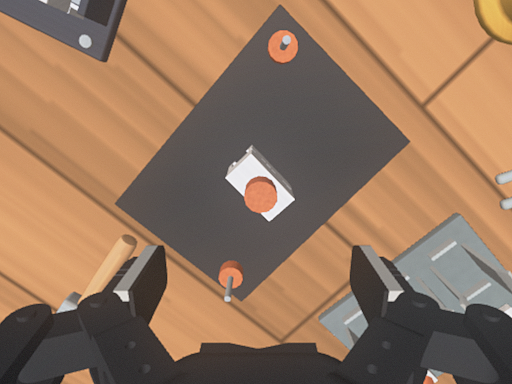

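The cassette stands upright on the mat (260,185) and both loose wheels are standing at (283,45) and (231,272). Taking it by its ends.

```bash
python3 -m crank '[[0,-0.001,0,0.2,0.085],[0,-0.001,0,0.4,0.085],[0,-0.001,0,0.6,0.085],[0,-0.001,0,0.817,0.085],[0,-0.001,0,0.817,0.085],[0,-0.001,0,0.817,0.085],[0,-0.001,0,0.817,0.085],[0,-0.001,0,0.817,0.085],[0,-0.001,0.03,0.817,0.085],[0,-0.001,0.06,0.817,0.085],[0,-0.001,0.06,0.817,0.085]]' 60
python3 - <<'E'
from h import *
go(.5405,-.014,.029,-4.1)
E
```

```text
t: 11.9
position: [0.5365, -0.0123, 0.1045]
orientation: [0.999, -0.032, -0.004, 0.0]
ft_force: [-1.2, -0.2, 0.1]
finger_gap: 0.085
finger_force: 0.0
shift [0.0047 0.0014 0.0755] spin 0.008 tilt 0.44 dist 0.076
```

```bash
python3 -m crank '[[0,0,0,0,0.085],[0,0,0,0,0.085],[0,0,0,0,0.085]]'
python3 - <<'E'
from h import *
print(sensors.state()['joint_pos'],T()[:3,2])
go(.5405,-.014,.029,-4.1)
E
```

```text
t: 12.15
position: [0.5405, -0.0121, 0.1103]
orientation: [0.999, -0.034, 0.001, -0.0]
ft_force: [1.0, 1.1, 0.9]
finger_gap: 0.0849
finger_force: 0.0
[ 0.13730451  0.52641267 -0.23918689  1.89861803  0.17852297  0.73459641
 -1.84188182] [ 2.36069727e-03  1.72494445e-04 -9.99997199e-01]
shift [-0.0001  0.0019  0.0813] spin 0.004 tilt 0.14 dist 0.081
```

```bash
python3 -m crank '[[0,0.002,0.02,0,0.085],[0,0.002,0.045,0,0.085],[0,0.002,0.065,0,0.085],[0,0.002,0.081,0.003,0.085],[0,0.002,0.081,0.003,0.085],[0,0.002,0.081,0.003,0.05],[0,0.002,0.081,0.003,0.045],[0,0.002,0.081,0.003,0.045],[0,0.002,0.081,0.003,0.045],[0,0.002,0.081,0.003,0.045],[0,0.002,0.081,0.003,0.045],[0,0.002,0.081,0.003,0.045]]' 60
python3 -m crank '[[0,0,-0.01,0,0.045],[0,0,-0.03,0,0.045],[0,0,-0.06,0,0.045],[0,0,-0.09,0,0.045],[0,0,-0.11,0,0.045],[0,0,-0.11,0,0.045],[0,0,-0.11,0,0.045]]'
python3 - <<'E'
from h import *
C,p,d=snap('side','d5.png'); W=cloud('side',C,d)
print(find('side',C,'drum_cassette')[:3], find('side',C,'drum_label')[:2])
go(.6075,-.2311,.14,-4.2)
E
```

```text
t: 13.15
position: [0.5406, -0.0142, 0.0297]
orientation: [0.999, -0.036, 0.002, 0.0]
ft_force: [-0.1, -0.1, 7.0]
finger_gap: 0.0529
finger_force: 63.5
t: 13.73
position: [0.54, -0.0143, 0.1398]
orientation: [0.999, -0.036, 0.002, 0.0]
ft_force: [0.7, -0.9, -2.7]
finger_gap: 0.0532
finger_force: 63.2
[(0.65, array([ 0.529, -0.018,  0.152])), (0.64, array([0.392, 0.299, 0.043])), (0.63, array([0.441, 0.426, 0.042]))] [(0.6, array([0.544, 0.201, 0.064]))]
shift [ 0.0845  0.2112 -0.0031] spin 0.001 tilt 0.11 dist 0.228
```

View pics/d5.png

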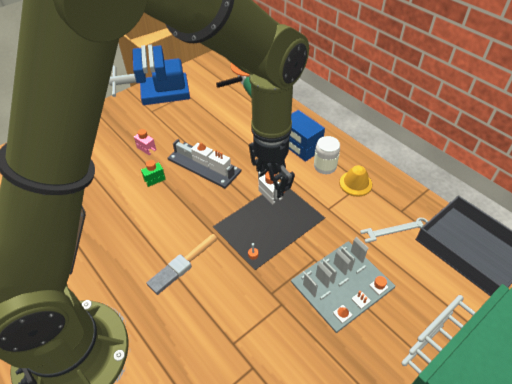

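```bash
python3 -m crank '[[0,0.03,-0.01,0,0.045],[0,0.07,-0.03,0,0.045],[0,0.11,-0.05,0,0.045],[-0.02,0.15,-0.06,0,0.045],[-0.03,0.18,-0.07,0,0.045],[-0.04,0.21,-0.07,0,0.045],[-0.04,0.21,-0.07,0,0.045],[-0.04,0.21,-0.07,0,0.045]]'
python3 - <<'E'
from h import *
C,p,d=snap('wrist','w6.png'); W=cloud('wrist',C,d); np.savez('w6.npz',W=W,p=p)
for t in ['drum_label','cone_label','pin_label']: print(t,find('wrist',C,t)[:3])
V=W.reshape(-1,3); m=(V[:,2]>.045)&(V[:,2]<.075)&(V[:,0]>.45)&(V[:,0]<.66)&(V[:,1]>-.28)&(V[:,1]<-.19)
print(m.sum(),cv2.minAreaRect(np.float32(V[m,:2]*1000)))
m=(V[:,2]>.085)&(V[:,2]<.22)
t=T(); Q=(V-t[:3,3])@t[:3,:3]; m&=(abs(Q[:,0])<.03)&(abs(Q[:,1])<.024)
print('held z levels (below TCP)',np.histogram(Q[m,2],bins=np.arange(-.06,.03,.005)))
k=m&(abs(Q[:,2]+.019)<.004);print('held x',np.percentile(Q[k,0],[1,99]),'n',k.sum())
E
```

```text
t: 14.55
position: [0.4826, -0.223, 0.2066]
orientation: [0.999, -0.039, -0.001, -0.0]
ft_force: [-0.0, -0.3, -2.5]
finger_gap: 0.0531
finger_force: 63.6
drum_label [(0.84, array([ 0.6  , -0.312,  0.04 ])), (0.66, array([ 0.556, -0.251,  0.009]))]
cone_label [(0.59, array([ 0.491, -0.31 ,  0.021])), (0.39, array([ 0.595, -0.315,  0.042]))]
pin_label [(0.58, array([ 0.544, -0.307,  0.018]))]
2919 ((547.988037109375, -226.4052276611328), (40.070640563964844, 155.03076171875), 86.0348129272461)
held z levels (below TCP) (array([  0,   0,   0,   0,   0,   0,   0,   0,   0, 349, 549, 491, 441,
       399, 379, 346, 299]), array([-6.00000000e-02, -5.50000000e-02, -5.00000000e-02, -4.50000000e-02,
       -4.00000000e-02, -3.50000000e-02, -3.00000000e-02, -2.50000000e-02,
       -2.00000000e-02, -1.50000000e-02, -1.00000000e-02, -5.00000000e-03,
       -2.77555756e-17,  5.00000000e-03,  1.00000000e-02,  1.50000000e-02,
        2.00000000e-02,  2.50000000e-02]))Traceback (most recent call last):
  File "<stdin>", line 9, in <module>
    return _quantile_unchecked(
        a, q, axis, out, overwrite_input, method, keepdims, weights)
    return _ureduce(a,
                    func=_quantile_ureduce_func,
    ...<5 lines>...
                    overwrite_input=overwrite_input,
                    method=method)
    r = func(a, **kwargs)
    result = _quantile(arr,
                       quantiles=q,
    ...<2 lines>...
                       out=out,
                       weights=wgt)
    slices_having_nans = np.isnan(arr[-1, ...])
                                  ~~~^^^^^^^^^
IndexError: index -1 is out of bounds for axis 0 with size 0
```

View pics/w6.png

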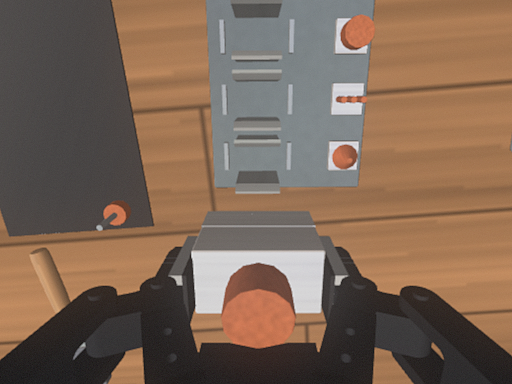

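The near labels read cone (345,157), pins (348,100) and drum (358,32), so the drum slot is the far (+x) one. I'm moving closer to measure the slot and the held cassette in the same camera.

```bash
python3 -m crank '[[0.03,0.01,0,0,0.045],[0.06,0.01,-0.0,0,0.045],[0.06,0.01,-0.0,0,0.045],[0.06,0.01,-0.0,0,0.045]]'
python3 - <<'E'
from h import *
C,p,d=snap('wrist','w7.png'); W=cloud('wrist',C,d)
V=W.reshape(-1,3); t=T(); Q=(V-t[:3,3])@t[:3,:3]
k=(Q[:,2]<-.015)&(Q[:,2]>-.023)&(abs(Q[:,0])<.05)&(abs(Q[:,1])<.04)
print('held top',k.sum(),cv2.minAreaRect(np.float32(Q[k,:2]*1000)),np.median(Q[k,2]), np.percentile(Q[k,0],[1,50,99]))
a=np.radians(-4.1); X=np.array([np.cos(a),np.sin(a)]);Y=np.array([-np.sin(a),np.cos(a)])
c=np.array([.5517,-.2267]); u=(V[:,:2]-c)@X; v=(V[:,:2]-c)@Y
# upright cheek parts and flare lips along rack x
for z0,z1 in((.03,.056),(.058,.066),(.066,.072)):
    m=(abs(v)<.016)&(V[:,2]>z0)&(V[:,2]<z1)&(u>-.03)&(u<.1)
    h,e=np.histogram(u[m]*1000,bins=np.arange(-30,100,2)); print(z0,[(int(e[i]),int(h[i])) for i in range(len(h)) if h[i]>3])
m=(V[:,2]>.045)&(u>-.01)&(u<.1)&(abs(v)<.03); print('v range',np.percentile(v[m],[1,99]))
# end lips
m=(V[:,2]>.014)&(V[:,2]<.02)&(abs(u-.056)<.012)&(abs(v)<.045); h,e=np.histogram(v[m]*1000,bins=np.arange(-45,46,3)); print('lips',[(int(e[i]),int(h[i])) for i in range(len(h)) if h[i]>2])
go(.6075,-.2307,.14,-4.1)
E
```

```text
t: 15.08
position: [0.5451, -0.233, 0.2068]
orientation: [0.999, -0.034, -0.0, -0.001]
ft_force: [-0.6, 0.6, -1.8]
finger_gap: 0.0531
finger_force: 63.6
held top 6453 ((1.1872100830078125, -0.21131515502929688), (79.39930725097656, 30.976852416992188), 89.76615905761719) -0.019218893808559238 [-0.01328611  0.00798955  0.01612766]
0.03 [(-20, 204), (-18, 32), (18, 111), (36, 105)]
0.058 [(-22, 47), (-20, 128), (-18, 5), (14, 32), (16, 40), (18, 11), (34, 38), (36, 111), (70, 38), (72, 80), (74, 31)]
0.066 [(-26, 40), (-24, 95), (-22, 67), (-20, 4), (18, 61), (20, 77), (22, 38), (30, 70), (32, 81), (34, 75), (74, 79), (76, 120), (78, 40)]
v range [-0.02946069  0.02803336]
lips [(-36, 22), (-33, 74), (-30, 15), (27, 3), (30, 77), (33, 20)]
shift [ 0.0634 -0.007   0.0668] spin 0.002 tilt 0.11 dist 0.092
```

View pics/w7.png

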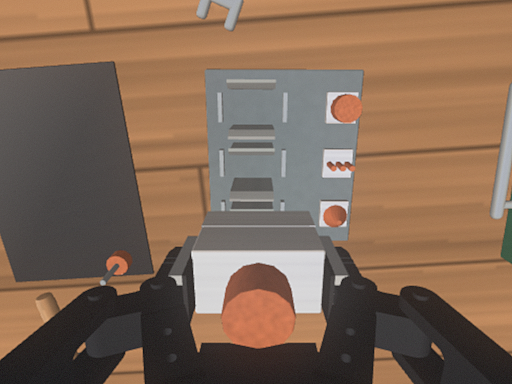

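```bash
python3 -m crank '[[0.03,-0.004,0,0,0.045],[0.0612,-0.007,0,0.002,0.045],[0.0612,-0.007,0.02,0.002,0.045],[0.0612,-0.007,0.05,0.002,0.045],[0.0612,-0.007,0.08,0.002,0.045],[0.0612,-0.007,0.1,0.002,0.045],[0.0612,-0.007,0.1,0.002,0.045],[0.0612,-0.007,0.1,0.002,0.045]]'
python3 -m crank '[[0,0,0,0,0.045],[0,0,0,0,0.045]]'
python3 - <<'E'
from h import *
go(.6055,-.2306,.0367,-4.1)
C,p,d=snap('wrist','w8.png'); W=cloud('wrist',C,d)
V=W.reshape(-1,3); t=T(); Q=(V-t[:3,3])@t[:3,:3]
m=(V[:,2]>.066)&(V[:,2]<.072)&(abs(Q[:,1])<.02)&(Q[:,0]>-.05)&(Q[:,0]<.05)
h,e=np.histogram(Q[m,0]*1000,bins=np.arange(-50,50,2)); print([(int(e[i]),int(h[i])) for i in range(len(h)) if h[i]>3])
E
```

```text
t: 15.8
position: [0.6039, -0.2318, 0.1072]
orientation: [0.999, -0.037, -0.001, -0.0]
ft_force: [-0.3, 0.8, -1.1]
finger_gap: 0.0529
finger_force: 63.5
t: 15.97
position: [0.606, -0.2327, 0.1099]
orientation: [0.999, -0.037, 0.002, 0.0]
ft_force: [-0.0, 0.2, -0.9]
finger_gap: 0.0531
finger_force: 63.5
shift [-0.0008 -0.0021  0.0732] spin -0.003 tilt 0.18 dist 0.073
[(18, 6), (20, 114), (22, 249), (24, 72)]
```

```bash
python3 -m crank '[[-0.001,-0.002,0,-0.003,0.045],[-0.001,-0.002,0.01,-0.003,0.045],[-0.001,-0.002,0.02,-0.003,0.045],[-0.001,-0.002,0.026,-0.003,0.045],[-0.001,-0.002,0.032,-0.003,0.045],[-0.001,-0.002,0.038,-0.003,0.045],[-0.001,-0.002,0.042,-0.003,0.045],[-0.001,-0.002,0.042,-0.003,0.045]]'
python3 - <<'E'
from h import *
go(.6055,-.2306,.0367,-4.1)
E
```

```text
t: 16.68
position: [0.6052, -0.2304, 0.0647]
orientation: [0.999, -0.036, 0.001, -0.0]
ft_force: [7.2, -0.4, -5.6]
finger_gap: 0.0532
finger_force: 64.8
shift [0.0003 0.0002 0.028 ] spin 0.0 tilt 0.1 dist 0.028
```

```bash
python3 -m crank '[[0.001,0,0,0,0.045],[0.001,0,0,0,0.045],[0.001,0,0.005,0,0.045],[0.001,0,0.010,0,0.045],[0.001,0,0.010,0,0.045]]'
```

```text
t: 17.1
position: [0.6052, -0.2305, 0.0547]
orientation: [0.999, -0.036, 0.0, -0.0]
ft_force: [5.2, -1.3, -3.8]
finger_gap: 0.0528
finger_force: 64.9
```

```bash
python3 -m crank '[[0.0015,0,0,0,0.045],[0.0015,0,0,0,0.045],[0.0015,0,0,0,0.045]]'
```

```text
t: 17.35
position: [0.6054, -0.2305, 0.0552]
orientation: [0.999, -0.036, -0.001, -0.0]
ft_force: [-0.3, 0.4, -1.4]
finger_gap: 0.0531
finger_force: 64.9
```

Free of side load now; lowering to the floor.

```bash
python3 -m crank '[[0,0,0.005,0,0.045],[0,0,0.010,0,0.045],[0,0,0.014,0,0.045],[0,0,0.016,0,0.045],[0,0,0.017,0,0.045],[0,0,0.017,0,0.045]]'
python3 -m crank '[[0,0,0.001,0,0.045],[0,0,0.001,0,0.045]]'
python3 -m crank '[[0,0,0.001,0,0.045],[0,0,0.001,0,0.045]]'
```

```text
t: 17.85
position: [0.6064, -0.2305, 0.0383]
orientation: [0.999, -0.036, -0.0, -0.0]
ft_force: [0.1, -0.1, -1.2]
finger_gap: 0.0531
finger_force: 65.0
t: 18.02
position: [0.6067, -0.2306, 0.0378]
orientation: [0.999, -0.036, 0.0, 0.0]
ft_force: [-0.7, 0.2, -1.1]
finger_gap: 0.0528
finger_force: 65.0
t: 18.18
position: [0.6067, -0.2306, 0.0368]
orientation: [0.999, -0.036, 0.0, 0.0]
ft_force: [-0.6, -0.3, -2.1]
finger_gap: 0.0531
finger_force: 65.4
```

```bash
python3 -m crank '[[0,0,0.001,0,0.045],[0,0,0.001,0,0.045]]'
python3 -m crank '[[0,0,0.0008,0,0.045],[0,0,0.0008,0,0.045]]'
```

```text
t: 18.35
position: [0.6067, -0.2307, 0.0368]
orientation: [0.999, -0.036, 0.0, 0.0]
ft_force: [-2.4, 0.8, 5.9]
finger_gap: 0.0533
finger_force: 66.0
t: 18.52
position: [0.6067, -0.2306, 0.0368]
orientation: [0.999, -0.036, 0.0, 0.0]
ft_force: [-5.1, 1.2, 11.9]
finger_gap: 0.053
finger_force: 66.8
```

```bash
python3 -m crank '[[0,0,-0.001,0,0.045],[0,0,-0.001,0,0.075],[0,0,-0.001,0,0.075],[0,0,-0.001,0,0.075],[0,0,-0.001,0,0.075],[0,0,-0.001,0,0.075],[0,0,-0.001,0,0.075],[0,0,-0.001,0,0.075]]'
python3 -m crank '[[0,0,-0.01,0,0.075],[0,0,-0.03,0,0.075],[0,0,-0.06,0,0.075],[0,0,-0.1,0,0.075],[0,0,-0.14,0,0.075],[-0.03,0,-0.16,0,0.075],[-0.06,0,-0.16,0,0.075],[-0.09,0,-0.16,0,0.075],[-0.1,0,-0.16,0,0.075],[-0.1,0,-0.16,0,0.075],[-0.1,0,-0.16,0,0.075]]'
python3 - <<'E'
from h import *
C,p,d=snap('wrist','w9.png'); W=cloud('wrist',C,d); V=W.reshape(-1,3)
m=(V[:,2]>.048)&(V[:,2]<.060)&(abs(V[:,0]-.607)<.016)&(abs(V[:,1]+.2306)<.035)
print(m.sum(),cv2.minAreaRect(np.float32(V[m,:2]*1000)),np.percentile(V[m,2],[5,50,95]))
m=(abs(V[:,0]-.607)<.02)&(abs(V[:,1]+.2306)<.03);print('top',np.nanmax(V[m,2]))
C,p,d=snap('scene','s9.png')
for t in ['drum_cassette','cone_cassette','pin_cassette','flap_wheel_a']: print(t,find('scene',C,t)[:4])
E
```

```text
t: 19.18
position: [0.6066, -0.2306, 0.0358]
orientation: [0.999, -0.036, -0.0, -0.0]
ft_force: [0.2, 0.5, -0.4]
finger_gap: 0.0753
finger_force: 0.0
t: 20.1
position: [0.5073, -0.2237, 0.1969]
orientation: [0.999, -0.036, 0.001, 0.0]
ft_force: [0.7, 1.2, -0.4]
finger_gap: 0.0753
finger_force: 0.0
1641 ((607.3943481445312, -230.24574279785156), (54.45990753173828, 32.20109176635742), 87.33407592773438) [0.054972   0.05617504 0.0573859 ]
top 0.08124594310317493
drum_cassette [(0.68, array([ 0.612, -0.23 ,  0.052])), (0.57, array([0.457, 0.427, 0.042])), (0.53, array([0.406, 0.298, 0.042]))]
cone_cassette [(0.55, array([0.544, 0.257, 0.063]))]
pin_cassette [(0.64, array([0.558, 0.194, 0.064])), (0.22, array([ 0.445, -0.065,  0.014]))]
flap_wheel_a [(0.45, array([0.635, 0.046, 0.016]))]
```

View pics/w9.png

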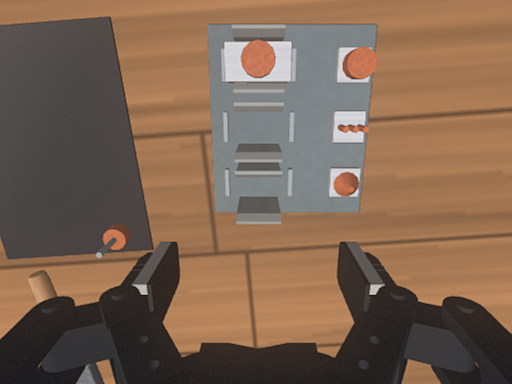

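View pics/s9.png

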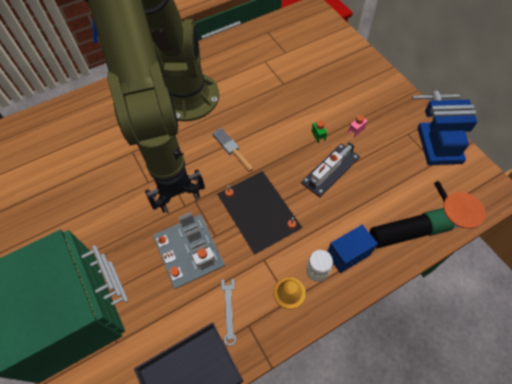

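The cassette sits in the drum slot (wrist view 258,60; scene view 203,255), its top about 1 mm from the expected height. The other two are still on the rail, and both wheels stand on the mat (229,192 and 292,223).

```bash
python3 -c "
from cell import ctrl
print(ctrl.sign_off())"
```

```text
the job is handed in; nothing more can be done
None
```

The drum cassette is down on the floor of its own rack slot and released, after being stood on the mat and re-gripped by its ends; the other two cassettes are still on the rail, both loose wheels are standing, and the job was handed in at about 20 s.

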